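# Prop the kiln lid ajar for candling

### The job

Set the small kiln up for candling, with its lid ajar: while the lid is still up, stand the middle-height one of the three white props upright on the middle of the kiln's front rim and let go of it. Then bring the stiff-hinged lid down gently, without banging or forcing it, until its weight really bears on the top of that prop, and leave it so with the prop still upright in its place. Leave the other two props and the cup on the board as they are.

Things in the scene. Friction and masses are not known exactly. Their poses are not given: they have to be found in the camera images.
- kiln: Tabletop test kiln, a steel-jacketed brick box 220 (x) by 240 (y) by 100 mm high, open at the top; origin under its centre, on the table. Its x axis points from the front rim (the handle's side) to the hinge at the back. Walls 50 mm thick, so the flat brick rim is 50 mm wide; chamber 60 mm deep with small pots in it. A controller box 45 mm wide and 85 mm high sits on its -y side.
- rim_front (a point): Middle of the kiln's front rim, on the rim's surface (100 mm above the table), 25 mm from the front face; axes as the kiln's.
- lid_hinge (a point): Middle of the lid's hinge axis at the top of the kiln's back face, level with the rim, 195 mm from rim_front; the axis runs along the kiln's y. The flat underside of the lid passes through this axis.
- lid_angle (a joint): Opening angle of the kiln's lid about lid_hinge in rad: 0 shut flat on the rim, larger is more open, at most 1.3. The hinge is stiff: the lid stays at any angle and must be moved all the way; on the way it takes up to about 5 N at the handle.
- lid: The kiln's lid, a brick-lined steel slab 220 by 240 mm, 30 mm thick, about 0.6 kg; origin on the hinge axis, the slab lies from there along its -x, underside at its z = 0.
- lid_handle (a point): Middle of the lid's handle, a round bar 12 mm thick and 110 mm long along the kiln's y, held by a 10 mm arm near each end, 40 mm beyond the lid's front edge: 260 mm from the hinge along the lid and 15 mm above the plane of its underside. Clear between lid and bar: 34 mm; between the arms: 90 mm.
- prop_short: White ceramic kiln prop, upright cylinder 32 mm in diameter, 25 mm high; origin at the centre of its foot. Not to be used.
- prop_mid: White ceramic kiln prop, upright cylinder 32 mm in diameter, 40 mm high, about 70 g; origin at the centre of its foot. The one to use.
- prop_tall: White ceramic kiln prop, upright cylinder 32 mm in diameter, 60 mm high; origin at the centre of its foot. Not to be used.
- cup: Terracotta cup, 68 mm wide and 60 mm high, origin under its centre; stands behind the props on the board. Not to be used.
- board: Plywood ware board on the table, 240 (x) by 290 (y) by 18 mm, fixed; origin under its centre. The props stand in a row along its y, about 90 mm apart, 60 mm from its middle on the -x side.
Not all that is in view belongs to the job. What is shaped like the prop_mid but purple is not meant.

How it is judged:
By the outcome, as a careful person would: the job done as asked, in the order asked, and still so for the second after the job is handed in, with the robot touching nothing.
It also fails if it takes over 72 s, if anything falls off the work surface, if the arm or the gripper's body presses on something with over 40 N, if the wrist force passes 120 N, or if a joint passes its speed limit or range.

### The arm

A 7-joint arm with a two-finger parallel gripper is mounted at the origin on the work surface. World frame = base frame: x ahead of the robot, y to its left, z up, the work surface at z = 0. Lengths are in m, angles in rad, forces in N, time in s.
With the tool pointing down it reaches from about 0.35 to 0.9 m from the base axis. Payload 7.2 kg.
Tool frame: the origin (TCP) lies between the finger pads; the fingertips stand 17 mm ahead of it and the grasp point (between the pads) lies 2 mm behind it (robot.nose_length is the distance from the TCP to the fingertips, in m); z points along the fingers, y is the line along which they close (so a half turn about z gives the same grasp; the last joint's range is limited). The gripper opens to 88 mm and grips with 3 to 60 N. Pads are 20 mm wide; open, the fingers measure 115 mm over their backs; the gripper's body (75 mm by 178 mm) begins 61 mm behind the grasp point.
Start: joints at [-1.241, 0.411, -0.013, 1.596, 0.006, 1.134, -0.082], TCP at [0.242, 0.576, 0.24] pointing down, gripper open.
Joint ranges: [-2.95, 2.95], [-0.29, 1.99], [-1.47, 1.44], [0.14, 2.54], [-1.03, 4.17], [0.13, 1.85], [-2.86, 2.86]. Speed limits (rad/s): [2.39, 2.39, 3.01, 3.01, 3.14, 3.14, 3.14].

### API

Orientations are given as [roll, pitch, yaw] about the fixed x, y, z axes, in that order (R = Rz(yaw) Ry(pitch) Rx(roll)).
In Python, from workcell import robot gives the robot as it stands. The module is installed in compiled form; this text tells all that it offers. Calls block until the motion is done:
- robot.reach(position, orientation): joint-space move of the TCP to a pose.
- robot.servo_line(position, rot=None, velocity=0.15): straight line of the TCP; rot=None keeps the orientation; velocity is the mean speed in m/s.
- robot.goto_joints(angles): joint-space move.
- robot.let_go() and robot.close_gripper(effort=None): open the fingers fully, or close them until they stop; effort is the grip in N (None keeps the last).
- robot.pause(seconds).
- robot.solve_ik(position, orientation): joint angles nearest the present ones, or None.
- robot.get_obs(): the state.
- robot.read_camera(name): name is "scene" or "top" or "wrist"; returns (picture, depth): 480x640x3 uint8, red, green, blue; 480x640 float32, m along the optical axis (not along the pixel's ray), 0 where there is no reading.
- robot.get_calibration(name): a dict with "camera_matrix" (3x3 intrinsics, pixels), "k1" (the pictures are not rectified: a ray, as slopes to the right and down, at radius r is drawn at 1 + k1 r^2 times it, then the intrinsics apply), "eye" and "attitude" of the camera in the world. Camera axes: x right, y down, z forward; pixel columns grow to the right and rows downward; lengths in m; the calibration is good to about 2 mm. A picture is of the moment at which its call begins: read the wrist's pose just before it. get_calibration takes no time and is no camera call; for the wrist camera it gives the pose at the moment of the call.
A pose or a line that the arm cannot do raises robot.Unreachable and nothing moves.
- robot.close_job(): hands the job in; it is judged then, once.
The state is a dict: "t": time; "q": joint angles; "qd": joint speeds; "joint_torque": joint torques, N m; "tool_pos": TCP position; "tcp_rot": TCP orientation; "wrist_force": force on the tool from outside, world axes, zero at the start; "wrist_torque": the same for the moment, N m; "grip_width": finger opening in m; "grip_force": force on a finger pad.
Only numpy, scipy, OpenCV 4.12 (cv2) and the standard library are available. Lean on these libraries where they do the work, as an engineer would, in place of code of your own. Each camera call takes 0.05 s, during which the arm holds its last target. There are 200 camera calls.

## Working session

There is one attempt and no reset: what is moved stays moved. The work goes in short steps, each a Python script; the robot and the scene stay as the last script left them, time stands still between calls to the robot, and variables do not carry over. Pictures are saved under pics/ and viewed, at most 10 in all, crops included, and the job is handed in when it is done.

```bash
mkdir -p pics; cat > h.py <<'E'
import numpy as np, cv2
from workcell import robot
from scipy.spatial.transform import Rotation as R
def cam(name):
    c=robot.get_calibration(name); p,d=robot.read_camera(name); return p,d,c
def att(c):
    a=np.array(c["attitude"],float)
    return a if a.shape==(3,3) else R.from_euler("xyz",a).as_matrix()
def cloud(d,c):
    K=np.array(c["camera_matrix"]); v,u=np.mgrid[:480,:640]
    xd=(u-K[0,2])/K[0,0]; yd=(v-K[1,2])/K[1,1]
    x,y=xd.copy(),yd.copy()
    for _ in range(15):
        s=1+c["k1"]*(x*x+y*y); x,y=xd/s,yd/s
    P=np.stack([x*d,y*d,d],-1)
    P=P@att(c).T+np.array(c["eye"]); P[d<=0]=np.nan
    return P
E
python3 - <<'E'
from h import *
for n in("scene","top"):
    p,d,c=cam(n); cv2.imwrite(f"pics/{n}1.png",p[:,:,::-1]); np.savez(f"{n}1.npz",p=p,d=d,P=cloud(d,c)); print(n,c)
print(robot.get_obs())
E
```

```text
scene {'camera_matrix': array([[451.6095609 ,   0.        , 320.01796265],
       [  0.        , 451.6095609 , 239.53221381],
       [  0.        ,   0.        ,   1.        ]]), 'k1': 0.0016750124327302148, 'eye': array([ 0.9045549 , -0.37473484,  0.70615778]), 'attitude': array([-2.44457768, -0.00939447,  0.69534516])}
top {'camera_matrix': array([[520.40376087,   0.        , 322.77780079],
       [  0.        , 520.40376087, 245.20752229],
       [  0.        ,   0.        ,   1.        ]]), 'k1': -0.01923851934308682, 'eye': array([ 0.40314018, -0.01193518,  0.95617563]), 'attitude': array([-2.93740622,  0.00301614, -1.47164922])}
{'t': 0.1, 'q': array([-1.24121985,  0.41182236, -0.01273032,  1.5969178 ,  0.00564769,
        1.134307  , -0.08222145]), 'qd': array([ 0.00023687, -0.00204537,  0.00026408, -0.0025364 ,  0.00096477,
        0.00057132, -0.0005731 ]), 'joint_torque': array([ 3.20671446e-03, -5.89093566e+01,  6.44079912e-01, -2.91711098e+01,
       -5.36675693e-02,  1.44594361e-02,  4.54874521e-05]), 'tool_pos': array([0.24198217, 0.57580631, 0.23890896]), 'tcp_rot': array([-3.14018032e+00,  1.35653387e-04,  2.74385578e+00]), 'wrist_force': array([ 0.07033785, -0.76229916,  0.09346485]), 'wrist_torque': array([0.02676715, 0.0273639 , 0.00038796]), 'grip_force': 0.0, 'grip_width': 0.08818075390577365}
```

View pics/scene1.png

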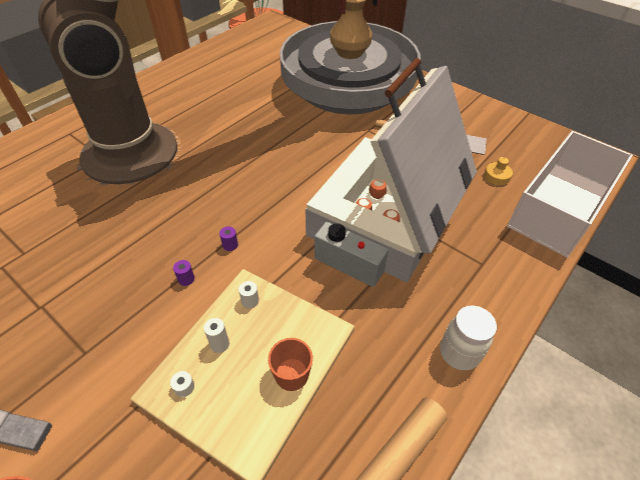

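View pics/top1.png

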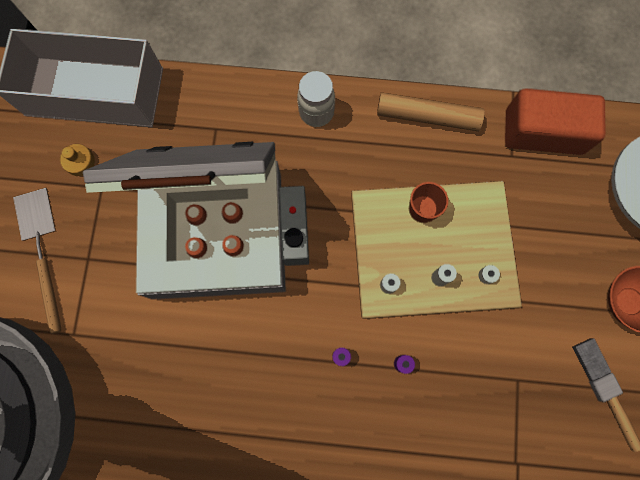

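The scene picture shows white props at (249,294), (217,335) and (181,384), with two purple decoys at (229,238) and (184,272). In the top picture the same props are at (391,284), (447,274) and (490,274), and the kiln is on the left with its lid up. I'll measure the heights next to find the 40 mm prop.

```bash
python3 - <<'E'
from h import *
from scipy.optimize import least_squares
z=np.load("top1.npz");P=z["P"];p=z["p"].astype(int)
def circ(Q):
    f=least_squares(lambda a:np.hypot(Q[:,0]-a[0],Q[:,1]-a[1])-a[2],[*np.median(Q[:,:2],0),.016]);return f.x
S=np.load("scene1.npz")["P"]
for u,v in[(391,284),(447,274),(490,274)]:
    Q=P[v-16:v+17,u-16:u+17].reshape(-1,3); Q=Q[np.isfinite(Q[:,2])]
    h=Q[Q[:,2]>.03]; top=np.percentile(h[:,2],90) if len(h) else 0
    T=h[h[:,2]>top-.006]; 
    hull=cv2.convexHull((T[:,:2]*1e4).astype(np.int32)); (c,r)=cv2.minEnclosingCircle(hull)
    c=np.array(c)/1e4
    G=S.reshape(-1,3);G=G[np.hypot(*(G[:,:2]-c).T)<.02]
    print(u,v,"top",top,"c",c,"r",r/1e4,len(T),"scene top",np.percentile(G[:,2],[50,90,97]), "mean",T.mean(0))
print("board z",np.median(P[290:300,420:430,2]))
# rim: mask z within 0.1+-.006
M=np.abs(P[:,:,2]-.1)<.006; M[:,:120]=0;M[:,300:]=0;M[:120]=0;M[310:]=0
Q=P[M]; print("rim n",len(Q),np.median(Q[:,2]))
r=cv2.minAreaRect((Q[:,:2]*1000).astype(np.float32)); print(r)
F=[]
for u in range(145,275,5):
    col=np.where(M[:,u])[0]; F.append(P[col.max(),u])
F=np.array(F); k=np.polyfit(F[:,1],F[:,0],1); print("front edge x=",k,np.abs(np.polyval(k,F[:,1])-F[:,0]).max())
E2=[];E3=[]
for v in range(215,290,5):
    c=np.where(M[v])[0]; E2.append(P[v,c.min()]);E3.append(P[v,c.max()])
print(np.round(np.array(E2)[::3],4),np.round(np.array(E3)[::3],4))
for v in range(225,300,6): print(v,np.round(P[v,210],4))
for u,v in[(130,183),(170,182),(208,178)]: print("handle",P[v,u])
E
python3 - <<'E'
import cv2
a=cv2.imread("pics/scene1.png");cv2.imwrite("pics/crop1.png",cv2.resize(a[220:410,140:330],None,fx=3,fy=3,interpolation=cv2.INTER_CUBIC))
E
```

```text
391 284 top 0.05883548269036461 c [ 0.53378184 -0.1150564 ] r 0.016035015869140624 254 scene top [0.05071793 0.05749336 0.05834361] mean [ 0.53387691 -0.11460242  0.05693362]
447 274 top 0.07852751982288657 c [ 0.55646846 -0.20689033] r 0.0160113525390625 272 scene top [0.0639898  0.07757715 0.07836421] mean [ 0.55651748 -0.20666116  0.07688782]
490 274 top 0.043854528765151835 c [ 0.56929575 -0.29172004] r 0.016324824523925783 250 scene top [0.04066177 0.04318362 0.04399325] mean [ 0.56913855 -0.29172061  0.04200719]
board z 0.0166107168766102
rim n 9541 0.09898025946619404
((598.4449462890625, 190.027099609375), (219.5485076904297, 275.66375732421875), 9.046849250793457)
front edge x= [-0.15757607  0.51819061] 0.001210782092562812
[[0.6006 0.3272 0.1002]
 [0.5752 0.3257 0.0967]
 [0.5491 0.3205 0.0987]
 [0.5238 0.3166 0.0974]
 [0.4986 0.3118 0.0986]] [[0.6235 0.0907 0.1013]
 [0.6025 0.0511 0.0958]
 [0.5754 0.0513 0.1001]
 [0.5475 0.0788 0.097 ]
 [0.5219 0.0756 0.0996]]
225 [0.6089 0.2172 0.0393]
231 [0.5979 0.2157 0.039 ]
237 [0.5867 0.2138 0.0401]
243 [0.576  0.2127 0.0383]
249 [0.5649 0.2109 0.0392]
255 [0.5541 0.2094 0.0391]
261 [0.534  0.1932 0.0998]
267 [0.5242 0.1924 0.0973]
273 [0.5139 0.1905 0.0993]
279 [0.5037 0.1885 0.1015]
285 [0.4945 0.1886 0.0951]
291 [0.4856 0.1899 0.0833]
297 [0.4825 0.2074 0.0006]
handle [0.58562389 0.25009495 0.33795411]
handle [0.59163858 0.20019629 0.33834004]
handle [0.60074093 0.15306868 0.34045826]
```

View pics/crop1.png

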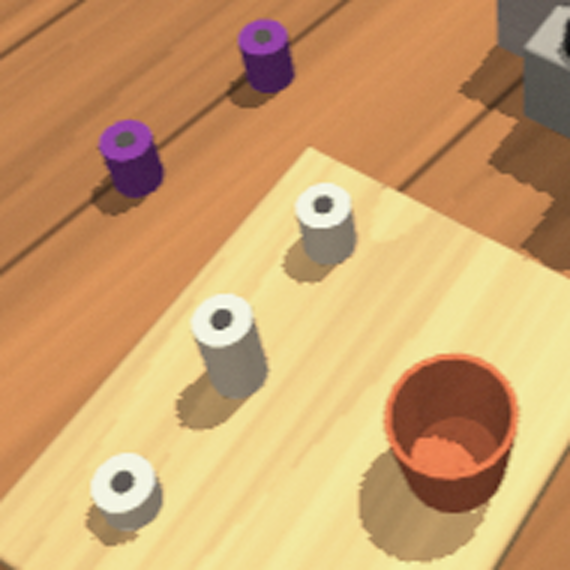

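Tops above the 18 mm board: (391,284) is about 40 mm, (447,274) about 60 mm and (490,274) about 26 mm. The middle one is therefore the white prop at top (391,284), scene (249,294). The crop confirms it is white, nearest the kiln, and medium in height. The two purple ones are decoys. I'll pick it up now.

```bash
cat >> h.py <<'E'
YAW=0.157
EU=np.array([np.cos(YAW),np.sin(YAW)]);EV=np.array([-np.sin(YAW),np.cos(YAW)])
def K(u,v,z): return np.array([*(u*EU+v*EV),z])
U0,V0,UH=.536,.1114,.731   # rim_front u,v; hinge u
def down(p):
    best=None
    for y in(YAW,YAW-np.pi):
        q=robot.solve_ik(p,[np.pi,0,y])
        if q is not None:
            d=np.abs(np.array(q)-robot.get_obs()["q"]).max()
            if best is None or d<best[0]: best=(d,[np.pi,0,y])
    return best[1]
def st():
    o=robot.get_obs(); print(round(o["t"],2),np.round(o["tool_pos"],4),"F",np.round(o["wrist_force"],2),"w",round(o["grip_width"],4),"g",round(o["grip_force"],1)); return o
E
python3 - <<'E'
from h import *
P=np.array([.5338,-.115,0])
o=down(P+[0,0,.16]); print(o)
robot.reach(P+[0,0,.16],o); st()
robot.servo_line(P+[0,0,.045]); st()
robot.close_gripper(20); st()
robot.servo_line(P+[0,0,.2]); st()
p,d,c=cam("scene"); cv2.imwrite("pics/s2.png",p[:,:,::-1])
T=K(U0,V0,.2); print(T, robot.solve_ik(T,o) is not None)
E
```

```text
[3.141592653589793, 0, 0.157]
2.77 [ 0.5341 -0.1139  0.1599] F [ 0.37 -0.37 -0.74] w 0.0876 g 0.0
3.68 [ 0.5343 -0.1153  0.0456] F [1.29 0.13 0.64] w 0.0874 g 0.0
4.58 [ 0.5338 -0.115   0.045 ] F [-0.83  0.3  -0.15] w 0.0314 g 20.0
5.77 [ 0.5333 -0.1147  0.1993] F [ 0.81 -0.52 -0.79] w 0.0317 g 20.0
[0.51198959 0.19383658 0.2       ] True
```

View pics/s2.png

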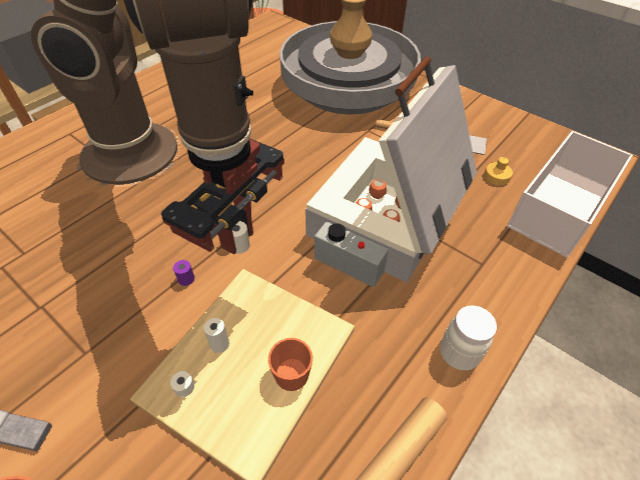

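The prop is held between the pads at (240,237), and the other two props and the cup haven't moved. Next I place it on the rim.

```bash
python3 - <<'E'
from h import *
robot.servo_line(K(U0-.03,V0,.2),velocity=.2)
robot.servo_line(K(U0,V0,.18)); st()
robot.servo_line(K(U0,V0,.133),velocity=.06); robot.pause(.3); f0=st()["wrist_force"][2]
z=.133
while z>.122:
    z-=.001; robot.servo_line(K(U0,V0,z),velocity=.02); robot.pause(.1)
    f=np.mean([robot.get_obs()["wrist_force"][2] for _ in range(3)])
    if f-f0>3: break
st(); print("z",z)
robot.let_go(); robot.pause(.2); st()
robot.servo_line(K(U0,V0,.2),velocity=.1)
robot.servo_line(K(U0-.1,V0,.3),velocity=.25); st()
for n in("scene","top"):
    p,d,c=cam(n); cv2.imwrite(f"pics/{n}3.png",p[:,:,::-1]); np.savez(f"{n}3.npz",p=p,P=cloud(d,c))
    Q=np.load(f"{n}3.npz")["P"].reshape(-1,3); w=np.stack([Q[:,:2]@EU,Q[:,:2]@EV,Q[:,2]],1)
    m=(abs(w[:,0]-U0)<.03)&(abs(w[:,1]-V0)<.03)&(w[:,2]>.130)&(w[:,2]<.15)
    t=w[m]; print(n,len(t),"prop top minmax",t.min(0),t.max(0))
    # handle and lid underside/top points
    m=(abs(w[:,1]-V0)<.035)&(w[:,2]>.28)&(w[:,2]<.36)&(w[:,0]>.56)&(w[:,0]<.66)
    t=w[m]; print("high pts",np.round(t[np.argsort(-t[:,2])][:200:25],4))
E
```

```text
7.9 [0.512  0.1925 0.1798] F [-0.73 -0.34 -0.03] w 0.0314 g 20.0
9.13 [0.5121 0.1939 0.1332] F [-0.19  0.23 -0.56] w 0.0318 g 20.0
11.58 [0.5121 0.1938 0.1269] F [-3.91 -0.17 11.57] w 0.0315 g 20.0
z 0.126
12.77 [0.512  0.1938 0.126 ] F [ 0.55  0.38 -1.01] w 0.0878 g 0.0
14.57 [0.413  0.1786 0.2997] F [-0.06  0.23 -0.96] w 0.0876 g 0.0
scene 183 prop top minmax [0.52290603 0.09381738 0.13035636] [0.55500364 0.12456508 0.14062147]
high pts [[0.6353 0.1336 0.3464]
 [0.6334 0.1387 0.3451]
 [0.6359 0.1409 0.3448]
 [0.6311 0.0943 0.3444]
 [0.638  0.1127 0.3441]
 [0.638  0.1245 0.3433]
 [0.6383 0.086  0.3426]
 [0.6401 0.0899 0.3412]]
top 325 prop top minmax [0.52065961 0.09661698 0.13049353] [0.55165699 0.12870769 0.14268786]
high pts [[0.6332 0.0899 0.3488]
 [0.6303 0.0766 0.3475]
 [0.6346 0.1438 0.347 ]
 [0.6321 0.1438 0.3468]
 [0.6333 0.1203 0.3465]
 [0.636  0.1204 0.3463]
 [0.6352 0.1279 0.3462]
 [0.6334 0.0956 0.3459]]
```

View pics/scene3.png

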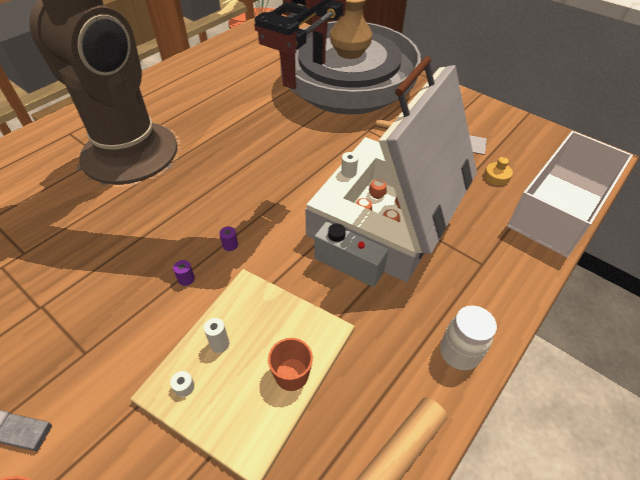

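The prop stands upright on the middle of the front rim at (350,163), measured within about 1 mm of rim_front. The bar's centre is at about u=.633, z=.340, so the lid angle is about 1.13. I'll close the fingers, lower them into the gap behind the bar, and draw it along the arc.

```bash
cat >> h.py <<'E'
def bar(th):
    return UH-.26*np.cos(th)+.015*np.sin(th), .1+.26*np.sin(th)+.015*np.cos(th)
NL=robot.nose_length
E
python3 - <<'E'
from h import *
robot.close_gripper(10); 
robot.servo_line(K(.46,V0,.43),velocity=.25)
bu,bz=bar(1.126); print(bu,bz)
robot.servo_line(K(bu+.022,V0,.43),velocity=.2)
robot.servo_line(K(bu+.022,V0,bz-.012+NL),velocity=.08); robot.pause(.2); f0=st()["wrist_force"]
for th in np.arange(1.10,.64,-.05):
    bu,bz=bar(th)
    robot.servo_line(K(bu+.016,V0,bz-.012+NL),velocity=.04)
    o=robot.get_obs(); f=o["wrist_force"]-f0
    print(round(th,2),np.round(f,1),np.round(o["tool_pos"],3),round(o["t"],1))
    if np.linalg.norm(f)>20: print("stop"); break
p,d,c=cam("scene"); cv2.imwrite("pics/s4.png",p[:,:,::-1])
E
```

```text
0.6326692260118109 0.3411556735531712
19.48 [0.6293 0.2123 0.3466] F [0.51 0.21 0.05] w 0.0003 g 0.0
1.1 [ 1.2 -0.4 -0.5] [0.617 0.211 0.344] 19.9
1.05 [ 0.2 -0.4 -0.2] [0.605 0.209 0.338] 20.4
1.0 [-0.8 -0.6  0.1] [0.593 0.207 0.332] 20.9
0.95 [-0.6 -0.2  0.3] [0.582 0.205 0.325] 21.4
0.9 [-0.8 -0.7 -0.1] [0.572 0.203 0.318] 21.8
0.85 [-0.9 -0.3 -0.3] [0.561 0.202 0.31 ] 22.3
0.8 [-0.2 -0.3  0.5] [0.552 0.2   0.302] 22.8
0.75 [ 0.7  0.3 -0.7] [0.542 0.199 0.293] 23.3
0.7 [ 0.5 -0.4 -0.9] [0.533 0.197 0.284] 23.7
0.65 [ 0.3  0.  -1.3] [0.524 0.196 0.274] 24.2
```

View pics/s4.png

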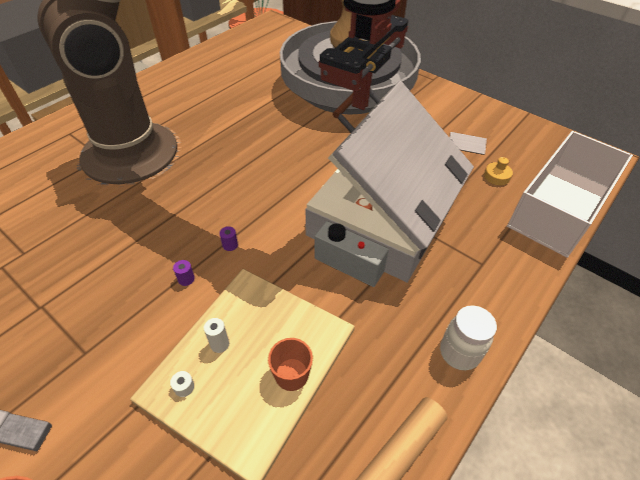

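The lid is now about half down with the fingertips still in the gap at (350,110). I'll lift out and push down on top of the bar, watching the force.

```bash
python3 - <<'E'
from h import *
bu,bz=bar(.65)
robot.servo_line(K(bu+.018,V0,bz+.03+NL),velocity=.1)
robot.servo_line(K(bu-.001,V0,bz+.03+NL),velocity=.1)
robot.servo_line(K(bu-.001,V0,bz+.010+NL),velocity=.06); robot.pause(.2); f0=st()["wrist_force"]
for th in [*np.arange(.64,.32,-.05),.29,.27,.255]:
    bu,bz=bar(th)
    robot.servo_line(K(bu,V0,bz+.006+NL),velocity=.04)
    o=robot.get_obs(); f=o["wrist_force"]-f0
    print(round(th,3),np.round(f,1),np.round(o["tool_pos"],4),round(o["t"],1))
    if np.linalg.norm(f)>12: print("stop"); break
p,d,c=cam("scene"); cv2.imwrite("pics/s5.png",p[:,:,::-1])
E
```

```text
25.86 [0.5083 0.1932 0.2965] F [ 0.39  0.3  -0.29] w 0.0006 g 0.0
0.64 [ 0.2 -0.5  0.4] [0.5072 0.1932 0.29  ] 26.2
0.59 [-1.1 -0.6 -0.1] [0.499  0.1918 0.2799] 26.6
0.54 [-0.2 -0.9  0.2] [0.4916 0.1906 0.2693] 27.1
0.49 [ 0.2  0.9 -0.4] [0.4847 0.1895 0.2583] 27.6
0.44 [-0.3  0.2  0.2] [0.4783 0.1885 0.247 ] 28.1
0.39 [ 0.2 -0.8  0. ] [0.4725 0.1876 0.2355] 28.5
0.34 [-0.6 -0.1  0.5] [0.4672 0.1867 0.2236] 29.0
0.29 [ 0.2 -0.6  0.4] [0.4626 0.186  0.2115] 29.5
0.27 [0.2 0.3 0.2] [0.4608 0.1857 0.2066] 29.8
0.255 [-0.3 -0.7 -0.3] [0.4597 0.1855 0.2029] 30.0
```

View pics/s5.png

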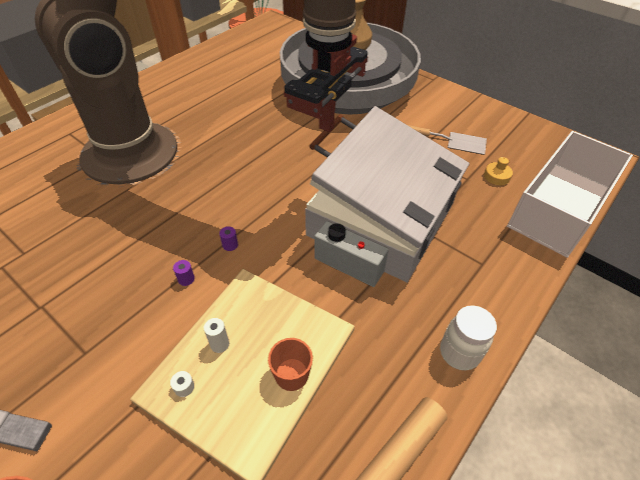

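The lid has followed down to about 0.25 rad, with the fingertips on the bar near (325,140). I'll make the last few millimetres in 1 mm steps until the prop takes the load.

```bash
python3 - <<'E'
from h import *
P=robot.read_camera("scene"); c=robot.get_calibration("scene"); W=cloud(P[1],c)
def lidang(W):
    Q=W.reshape(-1,3); w=np.stack([Q[:,:2]@EU,Q[:,:2]@EV,Q[:,2]],1)
    w=w[(w[:,0]>.53)&(w[:,0]<.67)&(abs(w[:,1]-V0)<.10)&(w[:,2]>.115)&(w[:,2]<.25)]
    k=np.polyfit(w[:,0],w[:,2],1); r=w[:,2]-np.polyval(k,w[:,0]); w=w[abs(r)<.005]
    return -np.arctan(np.polyfit(w[:,0],w[:,2],1)[0])
print("lid",lidang(W))
f0=np.array([.0,0,-.3])
th=.255
while th>.195:
    th-=.004; bu,bz=bar(th)
    robot.servo_line(K(bu,V0,bz+.006+NL),velocity=.02); 
    F=[]
    for _ in range(4): robot.pause(.04); F.append(robot.get_obs()["wrist_force"])
    f=np.mean(F,0)-f0
    print(round(th,3),np.round(f,1),round(robot.get_obs()["tool_pos"][2],4))
    if f[2]>9: break
st(); print("lid",lidang(cloud(robot.read_camera("scene")[1],c)))
E
```

```text
lid 0.252002985996696
0.251 [ 0.1 -0.   0.8] 0.2021
0.247 [0.5 0.1 0.8] 0.2011
0.243 [ 0.7 -0.1  0.5] 0.2001
0.239 [0.5 0.2 1.2] 0.1991
0.235 [0.5 0.5 0.9] 0.1981
0.231 [0.4 0.2 0.8] 0.1971
0.227 [-0.1 -0.1  1.3] 0.1961
0.223 [ 0.1 -0.2  1.3] 0.1951
0.219 [-0.7 -0.4  1. ] 0.1941
0.215 [-1.4  0.   4.5] 0.1932
0.211 [-3.1 -1.  11.1] 0.1927
34.7 [0.4569 0.1851 0.1927] F [-3.64 -0.39 10.85] w 0.0007 g 5.3
lid 0.2143786366118182
```

The force rose to 11 N at a lid angle of about 0.21, so the lid bears on the prop. I'll back off gently and check.

```bash
python3 - <<'E'
from h import *
x,y,z=robot.get_obs()["tool_pos"]; bu,_=bar(.211)
robot.servo_line(K(bu,V0,z+.03),velocity=.04)
robot.servo_line(K(bu-.02,V0,.33),velocity=.2)
robot.reach([.3,.5,.35],robot.get_obs()["tcp_rot"]); robot.pause(.3); st()
for n in("scene","top"):
    p,d,c=cam(n); cv2.imwrite(f"pics/{n}6.png",p[:,:,::-1])
    Q=cloud(d,c).reshape(-1,3); w=np.stack([Q[:,:2]@EU,Q[:,:2]@EV,Q[:,2]],1)
    w=w[(w[:,0]>.53)&(w[:,0]<.67)&(abs(w[:,1]-V0)<.10)&(w[:,2]>.115)&(w[:,2]<.25)]
    k=np.polyfit(w[:,0],w[:,2],1); w=w[abs(w[:,2]-np.polyval(k,w[:,0]))<.005]
    print(n,"lid",-np.arctan(np.polyfit(w[:,0],w[:,2],1)[0]))
# wrist view: look from in front of the kiln, level-ish
o=robot.get_obs()["tcp_rot"]; c=robot.get_calibration("wrist"); 
print(np.round(np.array(c["eye"])-robot.get_obs()["tool_pos"],3),c["attitude"],o)
a=cv2.imread("pics/scene6.png"); cv2.imwrite("pics/crop6.png",cv2.resize(a[80:300,260:500],None,fx=2.5,fy=2.5,interpolation=cv2.INTER_CUBIC))
E
```

```text
37.98 [0.3006 0.4994 0.3503] F [0.52 0.3  0.2 ] w 0.0007 g 0.0
scene lid 0.21483839340513955
top lid 0.21317214589780034
[0.066 0.01  0.145] [ 2.89541881e+00  5.71253966e-04 -1.41312607e+00] [-3.14011251e+00  9.46000947e-04  1.57901924e-01]
```

View pics/crop6.png

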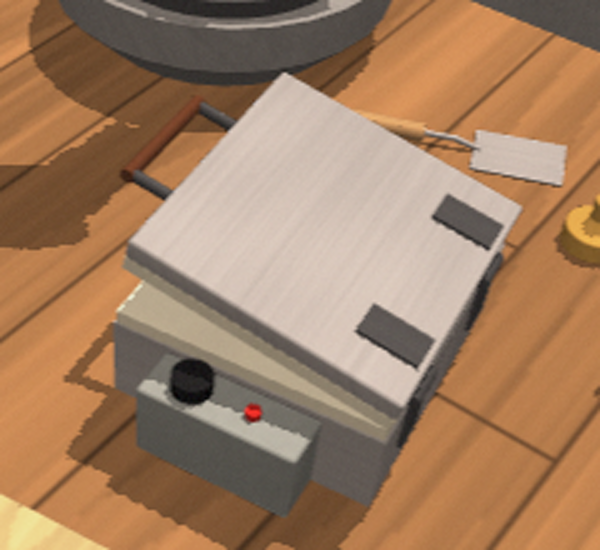

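The lid is staying at 0.214 rad, and the expected angle on a 40 mm prop is about 0.22. I'll check the prop itself with the wrist camera, looking under the front edge.

```bash
python3 - <<'E'
from h import *
done=False
for u in(.36,.38,.34,.40):
  for al in(.85,.7,.55,.4):
    for z in (.14,.17):
      r=[np.pi,-al,YAW]; A=K(u,V0,z+.12); B=K(u,V0,z)
      if robot.solve_ik(A,r) is None or robot.solve_ik(B,r) is None: continue
      try: robot.reach(A,r); robot.servo_line(B,velocity=.15); done=True
      except robot.Unreachable: continue
      print(u,al,z); break
    if done: break
  if done: break
if done:
    c=robot.get_calibration("wrist"); p,d=robot.read_camera("wrist"); print(c["eye"]); cv2.imwrite("pics/w7.png",p[:,:,::-1])
    Q=cloud(d,c).reshape(-1,3); w=np.stack([Q[:,:2]@EU,Q[:,:2]@EV,Q[:,2]],1)
    w=w[(abs(w[:,0]-U0)<.03)&(abs(w[:,1]-V0)<.035)&(w[:,2]>.106)&(w[:,2]<.134)]
    print(len(w),w.min(0) if len(w) else 0,w.max(0) if len(w) else 0)
st()
E
```

```text
0.36 0.4 0.14
[0.3428327  0.16754023 0.29919376]
61 [0.52092398 0.10434447 0.1060094 ] [0.5233947  0.11883842 0.10845936]
40.46 [0.3385 0.1667 0.1404] F [0.15 1.47 0.1 ] w 0.0006 g 0.0
```

```bash
ls pics
```

```text
crop1.png
crop6.png
s2.png
s4.png
s5.png
scene1.png
scene3.png
scene6.png
top1.png
top3.png
top6.png
w7.png
```

View pics/w7.png

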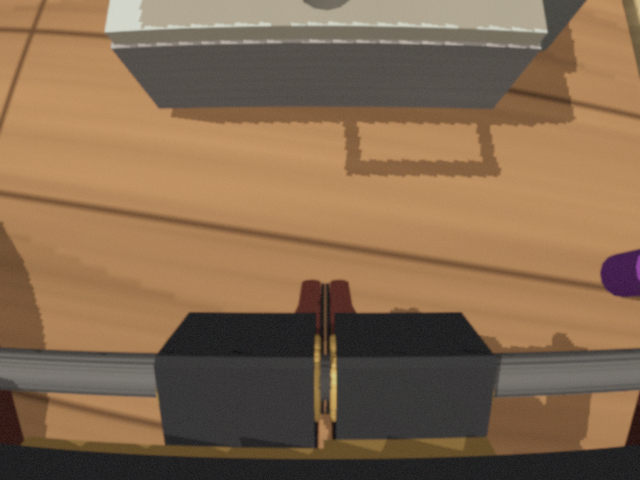

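The prop's foot is visible at (325,5), centred on the front rim, which spans columns 110–545. Its front edge is at u=.521, where it was set. The lid rests at the height of a 40 mm upright prop and the arm is clear, so I'm handing in.

```bash
python3 -c "
from workcell import robot
print(robot.close_job())"
```

```text
the job is handed in; nothing more can be done
None
```

I stood the 40 mm white prop on the middle of the front rim, lowered the lid gently onto it (11 N at the handle, lid angle about 0.21 rad), left the other props and cup untouched, and handed the job in at about 41 s; the last view showed only the prop's foot, so that it is upright rests on the lid angle.

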